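# First-in-first-out restock of two carton lanes at an outdoor test station

### The arm

A 6-joint arm with a two-finger parallel gripper is mounted at the origin on the work surface. World frame = base frame: x ahead of the robot, y to its left, z up, the work surface at z = 0. Lengths are in m, angles in degrees, forces in N, time in s.
With the tool pointing down it reaches from about 0.4 to 0.825 m from the base axis. Payload 7 kg.
Tool frame: the origin (TCP) lies on the centre line of the jaws, within the pads' length; the fingertips stand 8 mm ahead of it and the grasp point (between the pads) lies 11 mm behind it; z points along the fingers, y is the line along which they close (so a half turn about z gives the same grasp; the last joint's range is limited). The gripper opens to 88 mm and grips with 3 to 60 N. Pads are 19 mm wide; open, the fingers measure 130 mm over their backs; the gripper's body (78 mm by 193 mm) begins 47 mm behind the grasp point.
Start: joints at [83.944, 20.546, 0.682, 0, -70.136, -16.507], TCP at [0.259, 0.623, 0.235] pointing down, gripper open.
Joint ranges: [-176.03, 176.03], [-82.01, 121.73], [-58.28, 71.71], [-173.87, 95.51], [-174.79, -0.11], [-173.66, 173.66]. Speed limits (degrees/s): [136.94, 136.94, 172.46, 180, 180, 180].

### API

Orientations are given as [roll, pitch, yaw] about the fixed x, y, z axes, in that order (R = Rz(yaw) Ry(pitch) Rx(roll)).
In Python, from plant import ctrl, vision gives the robot as it stands. The module is installed in compiled form; this text tells all that it offers.
- The arm moves only by the tool move_arm, never from a script. Its argument "moves" is one flat list of numbers, 7 for each row, row after row: the finger opening in cm, from 0 to 8.76, then the shift along the tool's x, y, z in cm, then the turn, a rotation vector about the tool's x, y, z in rad. A call has 1 to 8 rows; each row shifts and turns the commanded pose from where the row before left it, along the tool's axes as they then stand; what a row does not reach is not made up. A row lasts 1/10 s, in which the tool goes at most 50 mm and 8.59 degrees, less where a joint would pass 70% of its speed; a pose out of reach is approached as far as the arm can. A call with a gripper value outside its range is refused whole. The fingers move at their own pace and stop on an object; the grip force is fixed at half the most. Time passes only in rows, so rows that do not move let the fingers close. It gives the time, the measured TCP pose, the force, the opening and the grip force at its end, in the units of the state.
- ctrl.get_obs(): the state, without advancing time (a new reading comes with each control period).
- vision.snapshot(name): name is "side" or "top" or "wrist"; returns (picture, depth): 480x640x3 uint8, red, green, blue; 480x640 float32, m along the optical axis (not along the pixel's ray), 0 where there is no reading.
- vision.camera_model(name): a dict with "vertical_fov" (degrees; the focal length in pixels is half the picture's height over the tangent of half this angle, whatever the lens; pixels are square), "cx", "cy" (the principal point, pixels), "cam_to_world" (4x4, takes a point from camera to world coordinates). Camera axes: x right, y down, z forward; pixel columns grow to the right and rows downward; lengths in m; the calibration is good to about 2 mm. A picture is of the moment at which its call begins: read the wrist's pose just before it. camera_model takes no time and is no camera call; for the wrist camera it gives the pose at the moment of the call.
- ctrl.close_job(): hands the job in; it is judged then, once.
The state is a dict: "clock": time; "joint_pos": joint angles; "qvel": joint speeds; "tau": joint torques, N m; "tool_pos": TCP position; "orientation": TCP orientation; "force": force on the tool from outside, world axes, zero at the start; "moment": the same for the moment, N m; "opening": finger opening in m; "gripper_force": force on a finger pad.
Only numpy, scipy, OpenCV 4.12 (cv2) and the standard library are available. Lean on these libraries where they do the work, as an engineer would, in place of code of your own. Each camera call takes 0.05 s, during which the arm holds its last target. There are 200 camera calls.

### The job

Restock both lanes first-in-first-out: in each lane slide the old cartons forward, without lifting them, until the front one is against the stop and the second is against it, and only then stand the new carton of the same colour upright in that lane, lengthwise and close up behind the old ones. Leave the flask, the water bottle and the tub where they are.

Things in the scene. Friction and masses are not known exactly. Their poses are not given: they have to be found in the camera images.
- lane_blue: FIFO lane for the blue cartons: grey channel with blue stripes, 265 x 68 mm, fixed to the table. Origin: centre of its underside; +x from the front (stop end, nearer the robot) to the open rear loading end; z up. Floor 5 mm thick, side walls 45 mm high and 4 thick, 60 mm clear between them, front stop wall 45 mm high, no rear wall. Clear hood over the front part.
- lane_blue_hood (a point): mid-point of the rear edge of the blue lane's clear plastic hood, on its top, 104 mm above the table, 115 mm behind the stop face. The hood (4 mm roof on clear cheeks, underside 100 mm above the table) runs from here to the front; the lane is open above from here to the rear.
- lane_blue_stop (a point): point on the floor of the blue lane, mid-width, at the inner face of the front stop wall; axes as the lane's (+x towards the rear), 5 mm above the table. A carton pressed squarely to the stop has its origin at x = 36 mm here, the second at 108 mm, a third touching it at 180 mm.
- front_blue: white carton with a broad blue band and a blue patch on top: old stock, the foremost carton in the blue lane, standing under the hood with a gap to the stop. 72 mm long (its x), 48 mm wide (its y), 84 mm tall, 0.15 to 0.31 kg, closed and stiff; either end may face forward. Origin at the centre of its underside, z up.
- rear_blue: white carton with a broad blue band and a blue patch on top: old stock, the second carton in the blue lane, with a gap in front of it. 72 mm long (its x), 48 mm wide (its y), 84 mm tall, 0.15 to 0.31 kg, closed and stiff; either end may face forward. Origin at the centre of its underside, z up.
- new_blue: white carton with a broad blue band and a blue patch on top: newly delivered carton standing upright on the open table beside the lanes, on the left or the right, any yaw. 72 mm long (its x), 48 mm wide (its y), 84 mm tall, 0.15 to 0.31 kg, closed and stiff; either end may face forward. Origin at the centre of its underside, z up.
- lane_orange: FIFO lane for the orange cartons: grey channel with orange stripes, 265 x 68 mm, fixed to the table. Origin: centre of its underside; +x from the front (stop end, nearer the robot) to the open rear loading end; z up. Floor 5 mm thick, side walls 45 mm high and 4 thick, 60 mm clear between them, front stop wall 45 mm high, no rear wall. Clear hood over the front part.
- lane_orange_hood (a point): mid-point of the rear edge of the orange lane's clear plastic hood, on its top, 104 mm above the table, 115 mm behind the stop face. The hood (4 mm roof on clear cheeks, underside 100 mm above the table) runs from here to the front; the lane is open above from here to the rear.
- lane_orange_stop (a point): point on the floor of the orange lane, mid-width, at the inner face of the front stop wall; axes as the lane's (+x towards the rear), 5 mm above the table. A carton pressed squarely to the stop has its origin at x = 36 mm here, the second at 108 mm, a third touching it at 180 mm.
- front_orange: orange carton with a broad white band and a white patch on top: old stock, the foremost carton in the orange lane, standing under the hood with a gap to the stop. 72 mm long (its x), 48 mm wide (its y), 84 mm tall, 0.15 to 0.31 kg, closed and stiff; either end may face forward. Origin at the centre of its underside, z up.
- rear_orange: orange carton with a broad white band and a white patch on top: old stock, the second carton in the orange lane, with a gap in front of it. 72 mm long (its x), 48 mm wide (its y), 84 mm tall, 0.15 to 0.31 kg, closed and stiff; either end may face forward. Origin at the centre of its underside, z up.
- new_orange: orange carton with a broad white band and a white patch on top: newly delivered carton standing upright on the open table beside the lanes, on the left or the right, any yaw. 72 mm long (its x), 48 mm wide (its y), 84 mm tall, 0.15 to 0.31 kg, closed and stiff; either end may face forward. Origin at the centre of its underside, z up.
- flask: steel vacuum flask, diameter 66 mm, 200 mm tall, standing; origin at the centre of its underside. Bystander.
- water: water bottle with blue cap and label, diameter 64 mm, 190 mm tall, standing; origin at the centre of its underside. Bystander.
- tub: white wipes tub with green lid, diameter 76 mm, 94 mm tall, standing; origin at the centre of its underside. Bystander.
Not all that is in view belongs to the job. What is shaped like the new_orange but purple or red is not meant. What is shaped like the new_blue but red is not meant.

How it is judged (in metres and radians):
On the way:
1. the old cartons of both lanes are forward (x of front_blue in the frame of lane_blue_stop below 0.046 m and x of rear_blue in the frame of lane_blue_stop below 0.122 m and x of front_orange in the frame of lane_orange_stop below 0.046 m and x of rear_orange in the frame of lane_orange_stop below 0.122 m), for 0.2 s.
At the end, for the whole second after the job is handed in: In each lane, origins from the stop face: front old under 46 mm (36 touching), rear old under 122 (108), same-colour new 160 to 205 (180), lengthwise within 0.25 rad; all on the lane floor within 8 mm, upright within 0.1 rad, within 14 mm of mid-lane, at rest (all of step 1 and y of front_blue in the frame of lane_blue_stop between -0.014 and 0.014 m and z of each of front_blue, rear_blue, new_blue in the frame of lane_blue_stop below 0.008 m and angle between each of front_blue, rear_blue, new_blue, front_orange, rear_orange, new_orange's own z axis and vertical below 0.1 rad and y of rear_blue in the frame of lane_blue_stop between -0.014 and 0.014 m and y of new_blue in the frame of lane_blue_stop between -0.014 and 0.014 m and x of new_blue in the frame of lane_blue_stop between 0.16 and 0.205 m and angle between the x axis of new_blue and the x axis of lane_blue, either way round below 0.25 rad and linear speed of each of front_blue, rear_blue, new_blue, front_orange, rear_orange, new_orange below 0.02 m/s and y of front_orange in the frame of lane_orange_stop between -0.014 and 0.014 m and z of each of front_orange, rear_orange, new_orange in the frame of lane_orange_stop below 0.008 m and y of rear_orange in the frame of lane_orange_stop between -0.014 and 0.014 m and y of new_orange in the frame of lane_orange_stop between -0.014 and 0.014 m and x of new_orange in the frame of lane_orange_stop between 0.16 and 0.205 m and angle between the x axis of new_orange and the x axis of lane_orange, either way round below 0.25 rad).
It fails at once if an old carton is lifted (over 20 mm) or tipped instead of slid ((height (world z) of front_blue above 0.025 m or angle between front_blue's own z axis and vertical above 0.4 rad) or (height (world z) of rear_blue above 0.025 m or angle between rear_blue's own z axis and vertical above 0.4 rad) or (height (world z) of front_orange above 0.025 m or angle between front_orange's own z axis and vertical above 0.4 rad) or (height (world z) of rear_orange above 0.025 m or angle between rear_orange's own z axis and vertical above 0.4 rad)).
It fails at once if a new carton is put into its lane before both old ones there are forward ((x of new_blue in the frame of lane_blue_stop between 0 and 0.27 m and y of new_blue in the frame of lane_blue_stop between -0.03 and 0.03 m and z of new_blue in the frame of lane_blue_stop below 0.035 m and (x of front_blue in the frame of lane_blue_stop above 0.052 m or x of rear_blue in the frame of lane_blue_stop above 0.13 m)) or (x of new_orange in the frame of lane_orange_stop between 0 and 0.27 m and y of new_orange in the frame of lane_orange_stop between -0.03 and 0.03 m and z of new_orange in the frame of lane_orange_stop below 0.035 m and (x of front_orange in the frame of lane_orange_stop above 0.052 m or x of rear_orange in the frame of lane_orange_stop above 0.13 m))).
It fails at once if the flask, water bottle or tub is moved by more than 30 mm or tipped ((distance of flask from where it was at the start of the episode above 0.03 m or angle between flask's own z axis and vertical above 0.3 rad) or (distance of water from where it was at the start of the episode above 0.03 m or angle between water's own z axis and vertical above 0.3 rad) or (distance of tub from where it was at the start of the episode above 0.03 m or angle between tub's own z axis and vertical above 0.3 rad)).
It also fails if it takes over 72 s, if anything falls off the work surface, if the arm or the gripper's body presses on something with over 40 N, if the wrist force passes 120 N, or if a joint passes its speed limit or range.

## Working session

There is one attempt and no reset: what is moved stays moved. The work goes in short steps, Python scripts to look and compute and a tool call to move; the robot and the scene stay as the last step left them, time stands still between calls to the robot, and variables do not carry over. Pictures are saved under pics/ and viewed, at most 10 in all, crops included, and the job is handed in when it is done.

Besides the shell and the picture viewer there is one more tool, called after "Emit:" as name(argument=value, ...), one argument or row to a line, values as JSON. move_arm: Moves the arm, as the interface text tells. Its arguments: {"type":"object","properties":{"moves":{"type":"array"}},"required":["moves"]}

```bash
mkdir -p pics; cat > look.py <<'E'
import numpy as np, cv2
from plant import ctrl, vision
def snap(n):
    m=vision.camera_model(n); p,d=vision.snapshot(n); return p,d,m
def world(m,d,u=None,v=None):
    f=240/np.tan(np.radians(m["vertical_fov"])/2)
    if u is None: v,u=np.mgrid[0:480,0:640]
    T=np.array(m["cam_to_world"]); c=np.stack([(u-m["cx"])/f*d,(v-m["cy"])/f*d,d],-1)
    return c@T[:3,:3].T+T[:3,3]
def ray(m,u,v,z):
    f=240/np.tan(np.radians(m["vertical_fov"])/2);T=np.array(m["cam_to_world"])
    r=T[:3,:3]@np.array([(u-m["cx"])/f,(v-m["cy"])/f,1]);return T[:3,3]+r*(z-T[2,3])/r[2]
E
python3 - <<'E'
from look import *
o=ctrl.get_obs();print(o)
for n in("top","side"):
    p,d,m=snap(n);cv2.imwrite(f"pics/{n}0.png",p[:,:,::-1]);np.savez(f"{n}0.npz",p=p,d=d);print(n,m)
    W=world(m,d)
    print((d==0).mean(),W[240,320])
E
```

```text
{'clock': 0.0, 'joint_pos': array([ 8.39442465e+01,  2.05918345e+01,  6.33900593e-01, -1.92319580e-02,
       -7.01370427e+01, -1.65069347e+01]), 'qvel': array([-0.02391004,  0.05176327, -0.0352751 ,  0.07804512, -0.00089881,
       -0.06216704]), 'tau': array([-1.16601212e-03, -5.82713556e+01,  2.93051666e+01,  6.99746400e+00,
        6.97832205e-03, -1.57311024e-04]), 'tool_pos': array([0.25883896, 0.62287944, 0.23362194]), 'orientation': array([ 1.79903801e+02, -9.65421608e-03, -2.25692296e+01]), 'force': array([-0.54987812,  0.65989794,  0.44758258]), 'moment': array([-0.00496448, -0.00880626,  0.01967033]), 'gripper_force': 0.0, 'opening': 0.0880059988190252}
top {'vertical_fov': 44.44189520463906, 'cx': 320.19202836606064, 'cy': 229.17537515969394, 'cam_to_world': array([[ 0.02818449, -0.98782154,  0.1530171 ,  0.37901839],
       [-0.99956836, -0.02658186,  0.01250966,  0.00942563],
       [-0.00828984, -0.15330363, -0.98814436,  1.41676847],
       [ 0.        ,  0.        ,  0.        ,  1.        ]])}
0.00380859375 [ 0.57208451  0.02710803 -0.0024606 ]
side {'vertical_fov': 52.901278028472674, 'cx': 328.01585629201236, 'cy': 240.57068179341047, 'cam_to_world': array([[ 0.68462655, -0.45192326,  0.57188447, -0.07173908],
       [-0.72857335, -0.40101969,  0.5553054 , -0.64588606],
       [-0.02161849, -0.79683661, -0.60380797,  0.76291106],
       [ 0.        ,  0.        ,  0.        ,  1.        ]])}
0.004020182291666666 [ 6.38696011e-01  7.32141770e-02 -2.76652039e-05]
```

View pics/top0.png

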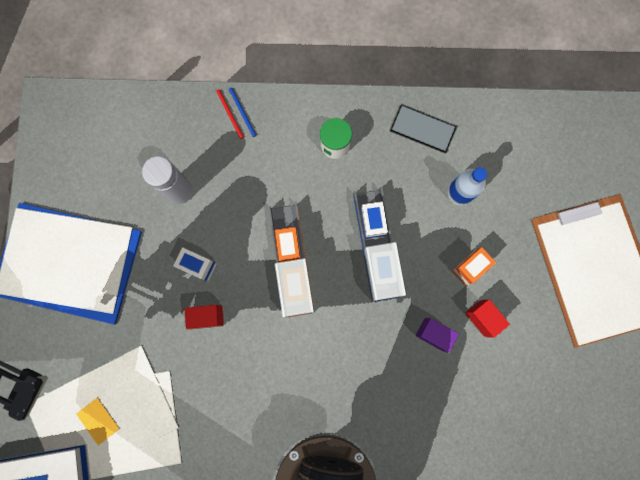

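View pics/side0.png

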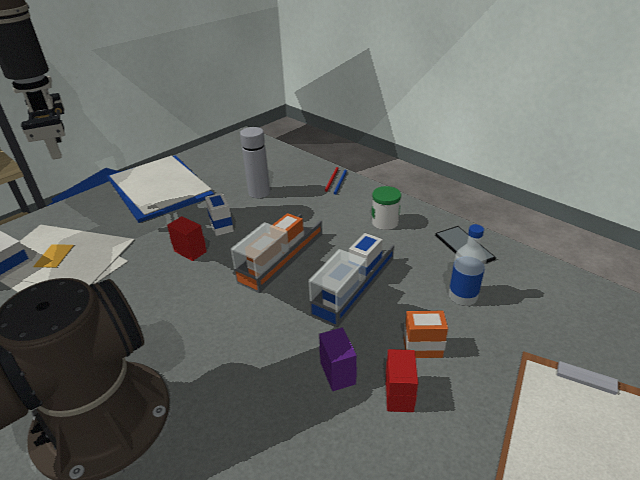

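The top view shows the blue lane at about (380,245), the orange lane at (290,260), new_blue at (194,263) and new_orange at (476,265). The tub is at (336,137), the flask at (165,178) and the water bottle at (467,187). The decoys are red and purple. Next I'll measure.

```bash
python3 - <<'E'
from look import *
m={n:vision.camera_model(n) for n in("top","side")}
D={n:np.load(f"{n}0.npz") for n in m}
boxes={"newB":((165,240,225,290)),"newO":(450,240,505,295),"rearB":(355,190,392,243),"rearO":(270,220,303,262),"hoodB":(360,235,410,305),"hoodO":(270,255,318,320),"tub":(315,115,360,165),"flask":(138,152,180,192),"water":(445,160,495,210)}
W=world(m["top"],D["top"]["d"])
for k,(a,b,c,e) in boxes.items():
    P=W[b:e,a:c].reshape(-1,3);zs=P[:,2]
    h,ed=np.histogram(zs[zs>.02],bins=np.arange(.02,.24,.01));
    lo,hi={"n":(.075,.1),"r":(.078,.096),"h":(.096,.115),"t":(.085,.11),"f":(.18,.22),"w":(.03,.22)}[k[0]]
    Q=P[(zs>lo)&(zs<hi)]
    r=cv2.minAreaRect((Q[:,:2]*1000).astype(np.float32)) if len(Q)>5 else None
    print(k,len(Q),"z",np.median(Q[:,2]).round(4) if len(Q) else 0,r, {round(x,2):int(n) for x,n in zip(ed,h) if n>10})
# lanes walls from depth
for k,(a,b,c,e) in {"laneB":(345,180,412,308),"laneO":(262,195,320,325)}.items():
    P=W[b:e,a:c].reshape(-1,3);Q=P[(P[:,2]>.036)&(P[:,2]<.052)]
    print(k,len(Q),cv2.minAreaRect((Q[:,:2]*1000).astype(np.float32)))
# side cross-check: coloured tops
Ws=world(m["side"],D["side"]["d"])
for k,(a,b,c,e) in {"newB":(200,185,240,240),"newO":(400,300,455,362),"rearB":(350,228,390,280),"rearO":(270,208,308,250)}.items():
    P=Ws[b:e,a:c].reshape(-1,3);Q=P[(P[:,2]>.078)&(P[:,2]<.096)]
    print("side",k,len(Q),np.median(Q[:,2]) ,cv2.minAreaRect((Q[:,:2]*1000).astype(np.float32)))
up=lambda n,a,b,c,e,s:cv2.resize(D[n]["p"][b:e,a:c,::-1],None,fx=s,fy=s,interpolation=cv2.INTER_CUBIC)
cv2.imwrite("pics/crop.png",up("top",250,180,420,325,4))
E
```

```text
newB 668 z 0.0839 ((499.634033203125, 317.44482421875), (73.0143814086914, 47.860111236572266), 67.24239349365234) {np.float64(0.02): 16, np.float64(0.03): 20, np.float64(0.04): 19, np.float64(0.05): 18, np.float64(0.06): 19, np.float64(0.07): 61, np.float64(0.08): 613}
newO 690 z 0.0842 ((512.6443481445312, -332.198974609375), (48.14362716674805, 73.20594024658203), 43.371673583984375) {np.float64(0.02): 23, np.float64(0.03): 31, np.float64(0.04): 35, np.float64(0.05): 31, np.float64(0.06): 32, np.float64(0.07): 79, np.float64(0.08): 619}
rearB 659 z 0.089 ((613.4791870117188, -98.05577087402344), (72.38075256347656, 48.461917877197266), 9.637543678283691) {np.float64(0.02): 42, np.float64(0.03): 77, np.float64(0.04): 213, np.float64(0.05): 33, np.float64(0.06): 25, np.float64(0.07): 24, np.float64(0.08): 431, np.float64(0.09): 226}
rearO 664 z 0.0891 ((549.1453857421875, 101.00254821777344), (73.04318237304688, 48.19179916381836), 9.669784545898438) {np.float64(0.02): 12, np.float64(0.03): 34, np.float64(0.04): 117, np.float64(0.05): 15, np.float64(0.06): 12, np.float64(0.07): 14, 
[... 1927 characters left out ...]
25, 69.21102142333984), 11.040824890136719)
laneO 256 ((520.1677856445312, 94.58600616455078), (265.5619812011719, 69.49627685546875), 10.604340553283691)
side newB 305 0.08411345919504654 ((480.03411865234375, 289.242919921875), (153.99465942382812, 64.16133117675781), 48.401126861572266)
side newO 971 0.08423159656116863 ((479.29083251953125, -353.0442810058594), (141.277099609375, 80.0106201171875), 28.657400131225586)
side rearB 587 0.08891365237445259 ((572.1058959960938, -112.58834075927734), (169.49343872070312, 54.6099853515625), 16.552762985229492)
side rearO 431 0.08898445817274192 ((518.1566162109375, 86.86122131347656), (147.63406372070312, 55.31320571899414), 18.812042236328125)
```

View pics/crop.png

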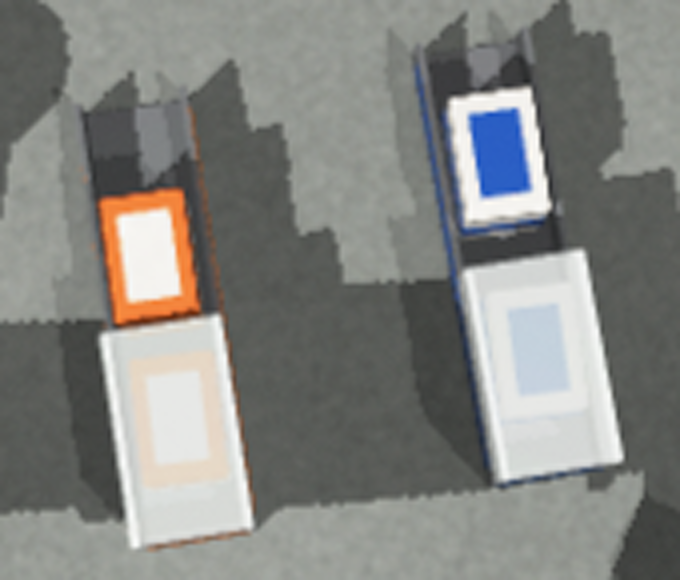

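The crop shows rear_orange at crop (150,257), directly behind its hood, with front_orange under the hood. rear_blue is at (497,152), with a clear gap to its hood. The measured heights agree with the text (84, 89 and 104 mm), and so do the lane sizes. Next is a planner for the moves, starting with the orange push using tilted, closed fingers.

```bash
cat >> look.py <<'E'
from scipy.spatial.transform import Rotation as Rt
LB=dict(s=np.array([.4368,-.1335]),a=11.04); LO=dict(s=np.array([.394,.071]),a=10.6)
def lane(L,x,y=0):
    a=np.radians(L["a"]);return L["s"]+x*np.array([np.cos(a),np.sin(a)])+y*np.array([-np.sin(a),np.cos(a)])
def ori(yaw,tilt=0): # tilt: fingertips lead towards -x of the tool heading
    return Rt.from_euler("xyz",[180,0,yaw],degrees=True)*Rt.from_euler("y",tilt,degrees=True)
def cur():
    o=ctrl.get_obs();return o["tool_pos"],Rt.from_euler("xyz",o["orientation"],degrees=True)
def plan(wps):
    """wps: (pos, Rotation, opening cm, max step cm)"""
    p,R=cur();rows=[]
    for tp,tR,g,st in wps:
        tp=np.array(tp,float)
        n=max(int(np.ceil(max(np.linalg.norm(tp-p)*100/st,(R.inv()*tR).magnitude()/.14))),1)
        for k in range(n,0,-1):
            d=np.round(R.inv().apply(tp-p)*100/k,1);w=np.round((R.inv()*tR).as_rotvec()/k,3)
            p=p+R.apply(d/100);R=R*Rt.from_rotvec(w);rows.append([g,*d,*w])
    rows=np.array(rows)+0.
    for i in range(0,len(rows),8): print(", ".join(", ".join(f"{v:g}" for v in r) for r in rows[i:i+8]),"\n")
E
python3 - <<'E'
from look import *
R=ori(10.6,20);print(R.apply([0,0,1]),R.apply([1,0,0]))
P=lambda x,z:[*lane(LO,x),z]
plan([(P(.235,.2),R,0,4.5),(P(.235,.03),R,0,4.5),(P(.16,.03),R,0,1)])
E
```

```text
[ 0.33618369  0.06291507 -0.93969262] [0.92365709 0.17285773 0.34202014]
0, 3.8, 2.4, 0.2, 0.007, 0.024, -0.041, 0, 3.7, 2.5, 0.3, 0.007, 0.024, -0.041, 0, 3.6, 2.7, 0.4, 0.007, 0.024, -0.041, 0, 3.5, 2.8, 0.5, 0.007, 0.024, -0.041, 0, 3.3, 2.9, 0.5, 0.007, 0.024, -0.041, 0, 3.2, 3.1, 0.6, 0.007, 0.024, -0.041, 0, 3.1, 3.2, 0.6, 0.007, 0.025, -0.041, 0, 2.9, 3.3, 0.7, 0.008, 0.024, -0.041 

0, 2.7, 3.5, 0.7, 0.007, 0.025, -0.041, 0, 2.6, 3.6, 0.8, 0.008, 0.024, -0.041, 0, 2.4, 3.7, 0.8, 0.007, 0.025, -0.041, 0, 2.3, 3.8, 0.8, 0.008, 0.024, -0.04, 0, 2.1, 3.9, 0.8, 0.007, 0.025, -0.041, 0, 1.8, 3.9, 0.9, 0.008, 0.024, -0.04, 0, -1.4, 0, 4, 0, 0, 0, 0, -1.5, 0, 4, 0, 0, 0 

0, -1.4, 0, 4, 0, 0, 0, 0, -1.5, 0, 4, 0, 0, 0, 0, -0.9, 0, -0.3, 0, 0, 0, 0, -0.9, 0, -0.3, 0, 0, 0, 0, -0.9, 0, -0.3, 0, 0, 0, 0, -0.9, 0, -0.3, 0, 0, 0, 0, -0.9, 0, -0.4, 0, 0, 0, 0, -0.8, 0, -0.3, 0, 0, 0 

0, -0.9, 0, -0.4, 0, 0, 0, 0, -0.8, 0, -0.3, 0, 0, 0
```

The tilt sign is wrong, because the fingertips have to lead towards the robot. Replanning with −20°.

```bash
python3 - <<'E'
from look import *
R=ori(10.6,-20);print(R.apply([0,0,1]))
P=lambda x,z:[*lane(LO,x),z]
plan([(P(.24,.2),R,0,4.6)])
E
```

```text
[-0.33618369 -0.06291507 -0.93969262]
0, 3.8, 2.3, 0.2, -0.007, -0.024, -0.041, 0, 3.7, 2.5, 0.2, -0.007, -0.024, -0.041, 0, 3.7, 2.6, 0.1, -0.007, -0.024, -0.041, 0, 3.5, 2.8, 0, -0.007, -0.024, -0.041, 0, 3.4, 2.9, 0, -0.007, -0.024, -0.041, 0, 3.3, 3.1, -0.1, -0.007, -0.024, -0.041, 0, 3.2, 3.2, -0.1, -0.007, -0.024, -0.041, 0, 3, 3.3, -0.2, -0.007, -0.024, -0.041 

0, 2.9, 3.5, -0.2, -0.007, -0.025, -0.041, 0, 2.7, 3.6, -0.3, -0.007, -0.024, -0.041, 0, 2.6, 3.7, -0.3, -0.007, -0.025, -0.041, 0, 2.4, 3.8, -0.4, -0.007, -0.024, -0.041, 0, 2.3, 3.8, -0.4, -0.007, -0.025, -0.041, 0, 2.1, 4, -0.5, -0.008, -0.024, -0.04
```

Emit:
move_arm(
  moves=[0, 3.8, 2.3, 0.2, -0.007, -0.024, -0.041, 0, 3.7, 2.5, 0.2, -0.007, -0.024, -0.041, 0, 3.7, 2.6, 0.1, -0.007, -0.024, -0.041, 0, 3.5, 2.8, 0, -0.007, -0.024, -0.041, 0, 3.4, 2.9, 0, -0.007, -0.024, -0.041, 0, 3.3, 3.1, -0.1, -0.007, -0.024, -0.041, 0, 3.2, 3.2, -0.1, -0.007, -0.024, -0.041, 0, 3, 3.3, -0.2, -0.007, -0.024, -0.041],
)

```text
clock: 0.9
tool_pos: [0.4713, 0.3322, 0.2146]
orientation: [178.6, 11.4, -3.7]
force: [0.9, 0.5, -0.2]
opening: 0.0291
gripper_force: 0.0
```

Emit:
move_arm(
  moves=[0, 2.9, 3.5, -0.2, -0.007, -0.025, -0.041, 0, 2.7, 3.6, -0.3, -0.007, -0.024, -0.041, 0, 2.6, 3.7, -0.3, -0.007, -0.025, -0.041, 0, 2.4, 3.8, -0.4, -0.007, -0.024, -0.041, 0, 2.3, 3.8, -0.4, -0.007, -0.025, -0.041, 0, 2.1, 4, -0.5, -0.008, -0.024, -0.04, 0, 0, 0, 0, 0, 0, 0, 0, 0, 0, 0, 0, 0, 0],
)

```text
clock: 1.7
tool_pos: [0.6308, 0.1143, 0.1989]
orientation: [-179.9, 20.1, 10.5]
force: [-0.3, -0.1, 0.1]
opening: 0.0001
gripper_force: 0.0
```

```bash
python3 - <<'E'
from look import *
o=ctrl.get_obs();print(o["tool_pos"],o["orientation"],o["opening"],o["force"])
R=ori(10.6,-20);P=lambda x,z:[*lane(LO,x),z]
print(R.as_euler("xyz",degrees=True),P(.24,.2))
plan([(P(.235,.2),R,0,4.5),(P(.235,.03),R,0,4.5),(P(.157,.03),R,0,1)])
E
```

```text
[0.63081532 0.11427157 0.19885059] [-179.94973645   20.08346222   10.46500839] 7.139087636317024e-05 [-0.25568615 -0.12415621  0.07626077]
[180.   20.   10.6] [np.float64(0.629904483795893), np.float64(0.11514832414705284), 0.2]
0, -0.6, -0.1, 0.1, -0.002, 0.001, -0.002, 0, 1.5, 0, 4, 0, 0, 0, 0, 1.4, 0, 4, 0, 0, 0, 0, 1.5, 0, 4, 0, 0, 0, 0, 1.4, 0, 4, 0, 0, 0, 0, -0.9, 0, 0.3, 0, 0, 0, 0, -0.9, 0, 0.3, 0, 0, 0, 0, -0.9, 0, 0.3, 0, 0, 0 

0, -0.9, 0, 0.3, 0, 0, 0, 0, -0.9, 0, 0.4, 0, 0, 0, 0, -0.9, 0, 0.3, 0, 0, 0, 0, -0.9, 0, 0.4, 0, 0, 0, 0, -1, 0, 0.3, 0, 0, 0
```

Emit:
move_arm(
  moves=[0, -0.6, -0.1, 0.1, 0, 0, 0, 0, 1.5, 0, 4, 0, 0, 0, 0, 1.4, 0, 4, 0, 0, 0, 0, 1.5, 0, 4, 0, 0, 0, 0, 1.4, 0, 4, 0, 0, 0, 0, 0, 0, 0, 0, 0, 0],
)

```text
clock: 2.3
tool_pos: [0.6197, 0.1159, 0.0267]
orientation: [-180.0, 20.5, 10.6]
force: [-1.3, 1.0, -0.4]
opening: 0.0007
gripper_force: 0.0
```

Emit:
move_arm(
  moves=[0, -0.9, 0, 0.3, 0, 0, 0, 0, -0.9, 0, 0.3, 0, 0, 0, 0, -0.9, 0, 0.3, 0, 0, 0, 0, -0.9, 0, 0.3, 0, 0, 0, 0, -0.9, 0, 0.4, 0, 0, 0, 0, -0.9, 0, 0.3, 0, 0, 0],
)

```text
clock: 2.9
tool_pos: [0.569, 0.1054, 0.0331]
orientation: [-179.9, 19.7, 10.7]
force: [5.8, 1.1, 3.5]
opening: 0.0004
gripper_force: 2.4
```

Emit:
move_arm(
  moves=[0, -0.7, 0, 0.3, 0, 0, 0, 0, -0.5, 0, 0.1, 0, 0, 0, 0, -0.3, 0, 0.1, 0, 0, 0, 0, -0.2, 0, 0.1, 0, 0, 0, 0, 0, 0, 0, 0, 0, 0],
)

```text
clock: 3.4
tool_pos: [0.5508, 0.1018, 0.0323]
orientation: [-179.9, 19.9, 10.6]
force: [5.0, 2.3, 3.9]
opening: 0.0003
gripper_force: 2.1
```

```bash
python3 - <<'E'
from look import *
p,R=cur();a=np.radians(LO["a"]);d=p[:2]-LO["s"];print("lane xy",d@[np.cos(a),np.sin(a)],d@[-np.sin(a),np.cos(a)],p[2])
p,d,m=snap("top")
cv2.imwrite("pics/t1.png",cv2.resize(p[180:330,255:415,::-1],None,fx=4,fy=4,interpolation=cv2.INTER_CUBIC))
E
```

```text
lane xy 0.1598270897031213 0.0014495642398762785 0.0322843902155883
```

Emit:
move_arm(
  moves=[0, -0.2, 0, 0.1, 0, 0, 0, 0, -0.1, 0, 0, 0, 0, 0, 0, -0.1, 0, 0.1, 0, 0, 0, 0, 0, 0, 0, 0, 0, 0],
)

```text
clock: 3.85
tool_pos: [0.5493, 0.1018, 0.0321]
orientation: [-179.9, 19.6, 10.7]
force: [10.5, 1.0, 3.0]
opening: 0.0005
gripper_force: 5.3
```

Emit:
move_arm(
  moves=[0, -0.1, 0, 0, 0, 0, 0, 0, 0, 0, 0, 0, 0, 0],
)

```text
clock: 4.05
tool_pos: [0.5492, 0.1019, 0.0321]
orientation: [-179.9, 19.5, 10.7]
force: [13.4, 1.5, 1.4]
opening: 0.0001
gripper_force: 6.5
```

The measured motion stopped at about 158 mm from the stop while the force rose to 13 N, so the orange pair is seated. Backing off and going to the blue lane.

Emit:
move_arm(
  moves=[0, 1.5, 0, -0.5, 0, 0, 0, 0, 2.8, 0, -1, 0, 0, 0, 0, -1.4, 0, -4, 0, 0, 0, 0, -1.4, 0, -4, 0, 0, 0, 0, -1.4, 0, -4, 0, 0, 0, 0, -1.4, 0, -4, 0, 0, 0, 0, 0, 0, 0, 0, 0, 0],
)

```text
clock: 4.75
tool_pos: [0.5935, 0.1094, 0.2062]
orientation: [-179.9, 19.6, 10.7]
force: [0.5, 0.2, -0.3]
opening: 0.0006
gripper_force: 0.0
```

```bash
python3 - <<'E'
from look import *
R=ori(11.04,-20);P=lambda x,z:[*lane(LB,x),z]
print(cur()[0])
plan([(P(.26,.2),R,0,4.6),(P(.26,.03),R,0,4.5),(P(.160,.03),R,0,1)])
p,d,m=snap("top");W=world(m,d)
P=W[215:330,265:325].reshape(-1,3);Q=P[(P[:,2]>.078)&(P[:,2]<.0955)]
np.savez("t1.npz",p=p,d=d)
cv2.imwrite("pics/t1.png",cv2.resize(p[180:330,255:415,::-1],None,fx=4,fy=4,interpolation=cv2.INTER_CUBIC))
E
```

```text
[0.59348944 0.10940689 0.20618525]
0, 1.2, 4.2, -0.3, -0.001, -0.001, -0.001, 0, 1.2, 4.2, -0.3, -0.001, -0.002, -0.001, 0, 1.2, 4.1, -0.3, -0.001, -0.001, -0.001, 0, 1.2, 4.2, -0.3, -0.001, -0.002, -0.002, 0, 1.1, 4.1, -0.3, 0, -0.001, -0.001, 0, 1.5, 0, 4, 0, 0, 0, 0, 1.4, 0, 4, 0, 0, 0, 0, 1.5, 0, 4, 0, 0, 0 

0, 1.4, 0, 4, 0, 0, 0, 0, -0.9, 0, 0.3, 0, 0, 0, 0, -0.9, 0, 0.3, 0, 0, 0, 0, -0.9, 0, 0.4, 0, 0, 0, 0, -1, 0, 0.3, 0, 0, 0, 0, -0.9, 0, 0.4, 0, 0, 0, 0, -1, 0, 0.3, 0, 0, 0, 0, -0.9, 0, 0.4, 0, 0, 0 

0, -1, 0, 0.3, 0, 0, 0, 0, -0.9, 0, 0.4, 0, 0, 0, 0, -1, 0, 0.3, 0, 0, 0
```

View pics/t1.png

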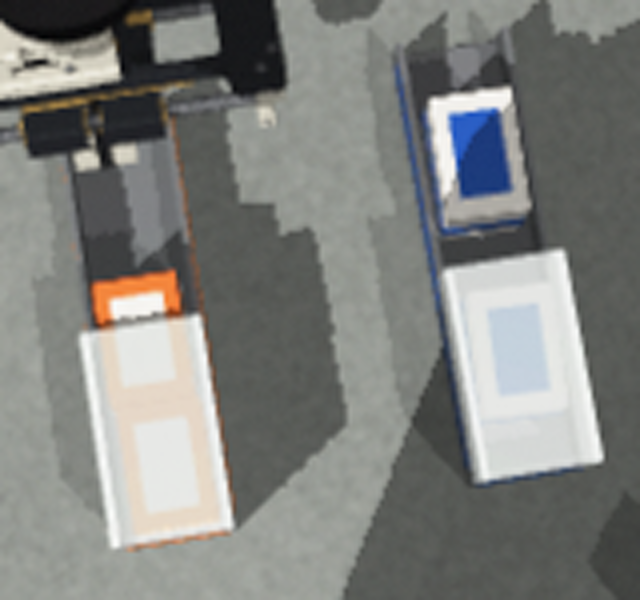

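The picture shows both orange cartons touching each other and the stop (patches at crop (145,340) and (167,465)), with the gripper clear behind them. Now the blue lane.

Emit:
move_arm(
  moves=[0, 1.2, 4.2, -0.3, -0.001, -0.001, -0.001, 0, 1.2, 4.2, -0.3, -0.001, -0.002, -0.001, 0, 1.2, 4.1, -0.3, -0.001, -0.001, -0.001, 0, 1.2, 4.2, -0.3, -0.001, -0.002, -0.002, 0, 1.1, 4.1, -0.3, 0, -0.001, -0.001, 0, 0, 0, 0, 0, 0, 0, 0, 1.5, 0, 4, 0, 0, 0, 0, 1.4, 0, 4, 0, 0, 0],
)

```text
clock: 5.6
tool_pos: [0.6887, -0.0842, 0.1074]
orientation: [-180.0, 20.4, 10.9]
force: [0.2, 0.5, -1.4]
opening: 0.0001
gripper_force: 0.0
```

Emit:
move_arm(
  moves=[0, 1.5, 0, 4, 0, 0, 0, 0, 1.4, 0, 3.8, 0, 0, 0, 0, 0, 0, 0, 0, 0, 0, 0, -0.9, 0, 0.3, 0, 0, 0, 0, -0.9, 0, 0.3, 0, 0, 0, 0, -0.9, 0, 0.4, 0, 0, 0, 0, -1, 0, 0.3, 0, 0, 0, 0, -0.9, 0, 0.4, 0, 0, 0],
)

```text
clock: 6.4
tool_pos: [0.6415, -0.0934, 0.0281]
orientation: [180.0, 20.2, 11.0]
force: [2.3, 0.8, 2.5]
opening: 0.0001
gripper_force: 1.2
```

```bash
python3 - <<'E'
from look import *
p,R=cur();a=np.radians(LB["a"]);d=p[:2]-LB["s"];print("lane xy",d@[np.cos(a),np.sin(a)],d@[-np.sin(a),np.cos(a)],p[2])
P=lambda x,z:[*lane(LB,x),z]
plan([(P(.160,.031),ori(11.04,-20),0,.9)])
E
```

```text
lane xy 0.20863651846329345 0.00019663249626361497 0.028072052183787284
0, -0.8, 0, 0.2, 0, 0, 0, 0, -0.8, 0, 0.2, 0, 0.001, 0, 0, -0.8, 0, 0.2, 0, 0, 0, 0, -0.8, 0, 0.3, 0, 0.001, 0, 0, -0.7, 0, 0.2, 0, 0, 0, 0, -0.8, 0, 0.3, 0, 0.001, -0.001
```

Emit:
move_arm(
  moves=[0, -0.8, 0, 0.2, 0, 0, 0, 0, -0.8, 0, 0.2, 0, 0, 0, 0, -0.8, 0, 0.2, 0, 0, 0, 0, -0.8, 0, 0.3, 0, 0, 0, 0, -0.7, 0, 0.2, 0, 0, 0, 0, -0.6, 0, 0.3, 0, 0, 0, 0, -0.2, 0, 0, 0, 0, 0, 0, 0, 0, 0, 0, 0, 0],
)

```text
clock: 7.2
tool_pos: [0.5929, -0.1027, 0.0297]
orientation: [180.0, 20.4, 11.0]
force: [0.8, 0.4, 0.5]
opening: 0.0002
gripper_force: 0.4
```

Emit:
move_arm(
  moves=[0, -0.2, 0, 0.1, 0, 0, 0, 0, -0.1, 0, 0, 0, 0, 0, 0, 0, 0, 0, 0, 0, 0],
)

```text
clock: 7.5
tool_pos: [0.5922, -0.1028, 0.0297]
orientation: [180.0, 20.1, 11.0]
force: [5.5, 1.2, -0.8]
opening: 0.0009
gripper_force: 3.1
```

```bash
python3 - <<'E'
from look import *
p,R=cur();a=np.radians(LB["a"]);d=p[:2]-LB["s"];print("lane xy",d@[np.cos(a),np.sin(a)],d@[-np.sin(a),np.cos(a)],p[2])
E
```

```text
lane xy 0.15840737376062589 0.00042105571226799213 0.029713933137653397
```

Emit:
move_arm(
  moves=[0, -0.2, 0, 0.1, 0, 0, 0, 0, -0.2, 0, 0, 0, 0, 0, 0, 0, 0, 0, 0, 0, 0],
)

```text
clock: 7.8
tool_pos: [0.592, -0.1025, 0.0305]
orientation: [179.9, 19.7, 11.1]
force: [14.0, 4.1, -2.9]
opening: 0.0005
gripper_force: 7.3
```

Emit:
move_arm(
  moves=[0, 1.5, 0, -0.5, 0, 0, 0, 0, 2.8, 0, -1, 0, 0, 0, 0, -1.4, 0, -4, 0, 0, 0, 0, -1.4, 0, -4, 0, 0, 0, 0, -1.4, 0, -4, 0, 0, 0, 0, -1.4, 0, -4, 0, 0, 0, 6.6, 0, 0, 0, 0, 0, 0],
)

```text
clock: 8.5
tool_pos: [0.6364, -0.0951, 0.2051]
orientation: [179.8, 19.9, 11.0]
force: [-0.6, 0.5, -0.1]
opening: 0.0045
gripper_force: 0.0
```

```bash
python3 - <<'E'
from look import *
print(cur()[0])
# new orange: recheck pose from top depth, red/purple tops nearby
p,d,m=snap("top");W=world(m,d)
for k,(a,b,c,e) in {"newO":(450,240,505,295),"red":(462,293,515,342),"rearB":(355,190,392,243)}.items():
    P=W[b:e,a:c].reshape(-1,3);Q=P[(P[:,2]>.075)&(P[:,2]<.0955)];print(k,np.median(Q[:,2]),cv2.boxPoints(cv2.minAreaRect((Q[:,:2]*1000).astype(np.float32))).round(),cv2.minAreaRect((Q[:,:2]*1000).astype(np.float32)))
R=ori(-46.6)
plan([([.5126,-.3322,.2],R,6.6,4.5),([.5126,-.3322,.058],R,6.6,4.5)])
cv2.imwrite("pics/t2.png",cv2.resize(p[170:350,250:520,::-1],None,fx=2.9,fy=2.9,interpolation=cv2.INTER_CUBIC))
E
```

```text
[ 0.63643059 -0.0951318   0.20514932]
newO 0.08395605570365328 [[ 470. -322.]
 [ 520. -376.]
 [ 556. -343.]
 [ 506. -289.]] ((512.8660888671875, -332.6590270996094), (48.598140716552734, 73.49152374267578), 42.84523010253906)
red 0.08401651908416397 [[ 350. -367.]
 [ 383. -405.]
 [ 438. -358.]
 [ 406. -320.]] ((394.3520812988281, -362.40045166015625), (72.4516830444336, 50.227134704589844), 40.39811706542969)
rearB 0.08877816671015903 [[ 556.  -82.]
 [ 559. -132.]
 [ 583. -131.]
 [ 580.  -81.]] ((569.6328125, -106.45600891113281), (23.980985641479492, 50.06026077270508), 3.480893611907959)
6.6, -1.9, 2.6, 0.7, 0.022, 0.04, 0.124, 6.6, -1.6, 2.9, 0.6, 0.022, 0.04, 0.124, 6.6, -1.3, 3, 0.5, 0.022, 0.04, 0.124, 6.6, -0.9, 3.2, 0.4, 0.022, 0.04, 0.125, 6.6, -0.5, 3.3, 0.3, 0.022, 0.04, 0.124, 6.6, -0.1, 3.3, 0.2, 0.022, 0.04, 0.125, 6.6, 0.3, 3.4, 0.1, 0.022, 0.04, 0.124, 6.6, 0.7, 3.3, 0, 0.023, 0.039, 0.125 

6.6, 0, 0, 3.6, 0, 0, 0, 6.6, 0, 0, 3.5, 0, 0, 0, 6.6, 0, 0, 3.6, 0, 0, 0, 6.6, 0, 0, 3.5, 0, 0, 0
```

View pics/t2.png

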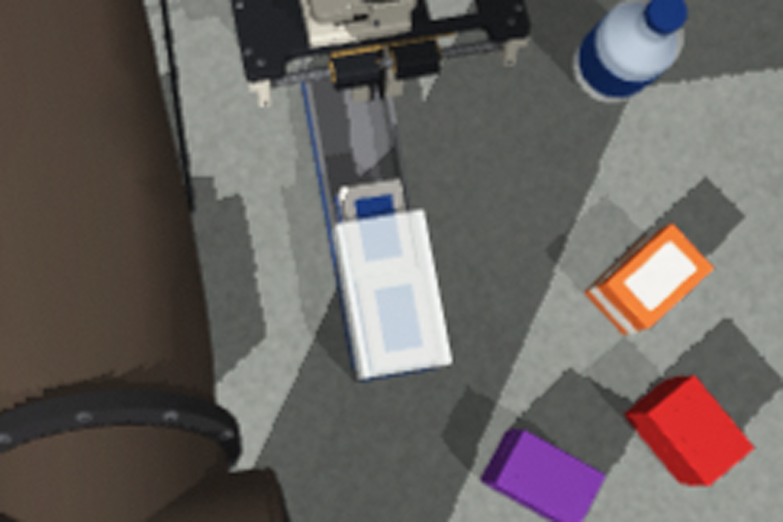

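Both blue cartons now touch each other and the stop (patches at crop (380,235) and (400,318)). Going to new_orange at crop (660,275).

Emit:
move_arm(
  moves=[6.6, -1.9, 2.6, 0.7, 0.022, 0.04, 0.124, 6.6, -1.6, 2.9, 0.6, 0.022, 0.04, 0.124, 6.6, -1.3, 3, 0.5, 0.022, 0.04, 0.124, 6.6, -0.9, 3.2, 0.4, 0.022, 0.04, 0.125, 6.6, -0.5, 3.3, 0.3, 0.022, 0.04, 0.124, 6.6, -0.1, 3.3, 0.2, 0.022, 0.04, 0.125, 6.6, 0.3, 3.4, 0.1, 0.022, 0.04, 0.124, 6.6, 0.7, 3.3, 0, 0.023, 0.039, 0.125],
)

```text
clock: 9.35
tool_pos: [0.5095, -0.3334, 0.1959]
orientation: [179.8, 0.3, -46.9]
force: [0.4, -0.5, -0.1]
opening: 0.065
gripper_force: 0.0
```

Emit:
move_arm(
  moves=[6.6, 0, 0, 0, 0, 0, 0, 6.6, 0, 0, 0, 0, 0, 0],
)

```text
clock: 9.55
tool_pos: [0.51, -0.3329, 0.1965]
orientation: [179.7, 0.3, -46.7]
force: [-0.0, -0.5, 0.5]
opening: 0.0659
gripper_force: 0.0
```

```bash
python3 - <<'E'
from look import *
o=ctrl.get_obs();print(o["tool_pos"],o["orientation"],o["opening"])
plan([([.5128,-.3325,.058],ori(-46.9),6.6,3.6)])
p,d,m=snap("wrist");W=world(m,d)
Q=W.reshape(-1,3);Q=Q[(Q[:,2]>.075)&(Q[:,2]<.092)&(np.hypot(Q[:,0]-.513,Q[:,1]+.332)<.06)]
print(len(Q),np.median(Q[:,2]),cv2.minAreaRect((Q[:,:2]*1000).astype(np.float32)))
E
```

```text
[ 0.50999775 -0.33290535  0.19649953] [179.74864453   0.33050899 -46.69530934] 0.06587524227616587
6.6, 0.1, -0.1, 3.5, 0.001, 0.001, 0.001, 6.6, 0, -0.1, 3.4, 0.001, 0.002, 0.001, 6.6, 0.1, 0, 3.5, 0.001, 0.001, 0.001, 6.6, 0, -0.1, 3.4, 0.001, 0.002, 0.001 

6235 0.0829314827671837 ((514.7195434570312, -332.2881164550781), (48.127418518066406, 72.35954284667969), 43.05971145629883)
```

Emit:
move_arm(
  moves=[6.6, 0.1, -0.2, 3.5, 0, 0, 0, 6.6, 0.1, -0.1, 3.4, 0, 0, 0, 6.6, 0.1, 0, 3.5, 0, 0, 0, 6.6, 0, -0.1, 3.4, 0, 0, 0, 4, 0, 0, 0, 0, 0, 0, 4, 0, 0, 0, 0, 0, 0, 4, 0, 0, 0, 0, 0, 0, 4, 0, 0, 0, 0, 0, 0],
)

```text
clock: 10.4
tool_pos: [0.517, -0.3321, 0.0612]
orientation: [179.9, 0.1, -46.6]
force: [0.1, -1.1, -2.2]
opening: 0.0482
gripper_force: 29.9
```

```bash
python3 - <<'E'
from look import *
p,R=cur();g=4
q=np.array([.5138,-.3325]);off=0
T=lane(LO,.183)
print(p,T)
plan([([*p[:2],.2],ori(-46.9),g,4.5),([*T,.2],ori(10.6),g,4),([*T,.075],ori(10.6),g,3)])
E
```

```text
[ 0.51698186 -0.33205029  0.06123073] [0.57387717 0.1046631 ]
4, 0, 0, -3.5, 0.001, 0, 0.001, 4, 0, 0, -3.5, 0, 0, 0.001, 4, 0, 0, -3.4, 0.001, 0.001, 0.002, 4, 0, 0, -3.5, 0, 0, 0.001, 4, -2.3, -2.8, 0, 0, 0, -0.084, 4, -2.1, -3, 0, 0, 0, -0.084, 4, -1.8, -3.2, 0, 0, 0, -0.084, 4, -1.6, -3.3, 0, 0, 0, -0.083 

4, -1.3, -3.5, 0, 0, 0, -0.084, 4, -1, -3.5, 0, 0, 0, -0.083, 4, -0.7, -3.6, 0, 0, 0, -0.084, 4, -0.4, -3.7, 0, 0, 0, -0.083, 4, 0, -3.7, 0, 0, 0, -0.084, 4, 0.2, -3.6, 0, 0, 0, -0.083, 4, 0.6, -3.6, 0, 0, 0, -0.084, 4, 0.8, -3.6, 0, 0, 0, -0.083 

4, 0, 0, 2.5, 0, 0, 0, 4, 0, 0, 2.5, 0, 0, 0, 4, 0, 0, 2.5, 0, 0, 0, 4, 0, 0, 2.5, 0, 0, 0, 4, 0, 0, 2.5, 0, 0, 0
```

Emit:
move_arm(
  moves=[4, 0, 0, -3.5, 0, 0, 0, 4, 0, 0, -3.5, 0, 0, 0, 4, 0, 0, -3.5, 0, 0, 0, 4, 0, 0, -3.5, 0, 0, 0, 4, -2.3, -2.8, 0, 0, 0, -0.084, 4, -2.1, -3, 0, 0, 0, -0.084, 4, -1.8, -3.2, 0, 0, 0, -0.084, 4, -1.6, -3.3, 0, 0, 0, -0.083],
)

```text
clock: 11.2
tool_pos: [0.5345, -0.1855, 0.2009]
orientation: [180.0, 0.1, -27.3]
force: [1.0, 0.4, -1.8]
opening: 0.0481
gripper_force: 29.9
```

Emit:
move_arm(
  moves=[4, -1.3, -3.5, 0, 0, 0, -0.084, 4, -1, -3.5, 0, 0, 0, -0.083, 4, -0.7, -3.6, 0, 0, 0, -0.084, 4, -0.4, -3.7, 0, 0, 0, -0.083, 4, 0, -3.7, 0, 0, 0, -0.084, 4, 0.2, -3.6, 0, 0, 0, -0.083, 4, 0.6, -3.6, 0, 0, 0, -0.084, 4, 0.8, -3.6, 0, 0, 0, -0.083],
)

```text
clock: 12.0
tool_pos: [0.571, 0.1065, 0.2008]
orientation: [-179.9, 0.2, 11.0]
force: [0.3, -0.5, -1.7]
opening: 0.0479
gripper_force: 29.9
```

Emit:
move_arm(
  moves=[4, 0, 0, 0, 0, 0, 0, 4, 0, 0, 0, 0, 0, 0],
)

```text
clock: 12.2
tool_pos: [0.5708, 0.1059, 0.2002]
orientation: [-179.9, 0.2, 10.9]
force: [-0.6, -1.0, -1.6]
opening: 0.0476
gripper_force: 29.9
```

```bash
python3 - <<'E'
from look import *
o=ctrl.get_obs();print(o["tool_pos"],o["orientation"],o["opening"])
T=lane(LO,.185)
plan([([*T,.2],ori(10.6),4,4),([*T,.085],ori(10.6),4,3),([*T,.0665],ori(10.6),4,.6)])
p,d,m=snap("wrist");cv2.imwrite("pics/w1.png",p[:,:,::-1]);W=world(m,d)
# lane check: wall tops seen from the wrist near the rear end
Q=W.reshape(-1,3);a=np.radians(10.6);e=Q[:,:2]-LO["s"];x=e@[np.cos(a),np.sin(a)];y=e@[-np.sin(a),np.cos(a)]
k=(Q[:,2]>.038)&(Q[:,2]<.052)&(abs(y)<.05)&(x>.12)&(x<.28)
for s in(1,-1):
    v=y[k&(y*s>0.02)];print(len(v),np.percentile(v,[2,50,98]) if len(v) else"")
top=(Q[:,2]>.08)&(Q[:,2]<.095)&(abs(y)<.04)&(x>.1)&(x<.17);print("rear old",top.sum(),np.percentile(x[top],[2,98]) if top.any() else"")
E
```

```text
[0.57078239 0.1059045  0.20017896] [-179.90254917    0.2124402    10.92029518] 0.047595319534231004
4, 0.5, 0.2, 0, -0.002, 0.004, 0.006, 4, 0, 0, 2.9, 0, 0, 0, 4, 0, 0, 2.9, 0, 0, 0, 4, 0, 0, 2.9, 0, 0, 0, 4, 0, 0, 2.8, 0, 0, 0, 4, 0, 0, 0.5, 0, 0, 0, 4, 0, 0, 0.5, 0, 0, 0, 4, 0, 0, 0.4, 0, 0, 0 

4, 0, 0, 0.5, 0, 0, 0 

504 [0.03059476 0.03245438 0.03462567]
497 [-0.0332144  -0.03099578 -0.0292157 ]
rear old 0
```

View pics/w1.png

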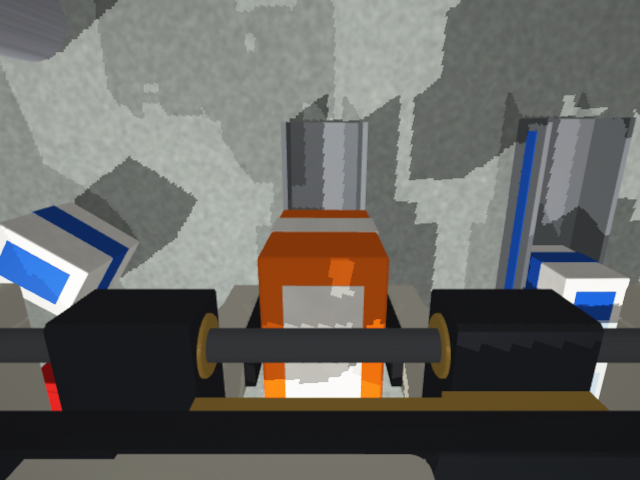

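The wrist view shows the held orange carton (x 258–388 px) centred on the lane channel (285–368 px), and the walls measure within 1 mm of the estimate. Lowering it.

Emit:
move_arm(
  moves=[4, 0.7, 0.1, 0, 0, 0.002, 0.006, 4, 0, 0, 2.9, 0, 0, 0, 4, 0, 0, 2.9, 0, 0, 0, 4, 0, 0, 2.9, 0, 0, 0, 4, 0, 0, 2.5, 0, 0, 0, 4, 0, 0, 0.4, 0, 0, 0, 4, 0, 0, 0.4, 0, 0, 0, 4, 0, 0, 0, 0, 0, 0],
)

```text
clock: 13.05
tool_pos: [0.578, 0.105, 0.0799]
orientation: [-179.9, 0.1, 10.5]
force: [-0.2, 0.2, -2.0]
opening: 0.0478
gripper_force: 29.9
```

```bash
python3 - <<'E'
from look import *
o=ctrl.get_obs();p=o["tool_pos"];a=np.radians(10.6);d=p[:2]-LO["s"];print("lane xy",d@[np.cos(a),np.sin(a)],d@[-np.sin(a),np.cos(a)],p[2],o["orientation"],o["force"])
E
```

```text
lane xy 0.18712221650827363 -0.00043623129165115947 0.07990765256616292 [-1.79933273e+02  1.35416302e-01  1.04536466e+01] [-0.23937923  0.19805189 -1.9833829 ]
```

Another 13 mm down should bring it to the floor.

Emit:
move_arm(
  moves=[4, 0, -0.1, 0.5, 0, 0, 0, 4, 0, 0, 0.4, 0, 0, 0, 4, 0, 0, 0.2, 0, 0, 0, 4, 0, 0, 0.2, 0, 0, 0, 4, 0, 0, 0, 0, 0, 0],
)

```text
clock: 13.55
tool_pos: [0.5773, 0.1063, 0.0661]
orientation: [-179.9, 0.2, 10.5]
force: [-0.3, -0.8, -1.4]
opening: 0.0475
gripper_force: 29.9
```

Emit:
move_arm(
  moves=[4, 0, 0, 0.1, 0, 0, 0, 4, -0.2, 0, 0, 0, 0, 0, 4, 0, 0, 0, 0, 0, 0, 6.6, 0, 0, 0, 0, 0, 0, 6.6, 0, 0, 0, 0, 0, 0, 6.6, 0, 0, 0, 0, 0, 0, 6.6, 0, 0, 0, 0, 0, 0],
)

```text
clock: 14.25
tool_pos: [0.5752, 0.1059, 0.0651]
orientation: [-179.9, 0.2, 10.5]
force: [-0.6, 0.4, -0.8]
opening: 0.0656
gripper_force: 0.0
```

```bash
python3 - <<'E'
from look import *
o=ctrl.get_obs();p=o["tool_pos"];print(p,o["opening"],o["force"])
T=[.4996,.3174]
plan([([*p[:2],.2],ori(10.6),6.6,4.5),([*T,.2],ori(67.2),6.6,4.5)])
E
```

```text
[0.57524028 0.10591343 0.06514565] 0.06564890155295747 [-0.63342383  0.40519578 -0.76904602]
6.6, 0, 0, -4.5, 0, 0.001, -0.001, 6.6, 0, 0, -4.5, -0.001, 0.001, 0, 6.6, 0, 0, -4.5, 0, 0.001, -0.001, 6.6, -0.4, -2.8, 0, 0, 0, -0.123, 6.6, -0.1, -2.8, 0, 0, 0, -0.124, 6.6, 0.2, -2.8, 0, 0, 0, -0.123, 6.6, 0.6, -2.7, 0, 0, 0, -0.124, 6.6, 0.9, -2.7, 0, 0, 0, -0.123 

6.6, 1.2, -2.5, 0, 0, 0, -0.124, 6.6, 1.6, -2.4, 0, 0, 0, -0.123, 6.6, 1.8, -2.1, 0, 0, 0, -0.124
```

Emit:
move_arm(
  moves=[6.6, 0, 0, -4.5, 0, 0, 0, 6.6, 0, 0, -4.5, 0, 0, 0, 6.6, 0, 0, -4.5, 0, 0, 0, 6.6, -0.4, -2.8, 0, 0, 0, -0.123, 6.6, -0.1, -2.8, 0, 0, 0, -0.124, 6.6, 0.2, -2.8, 0, 0, 0, -0.123, 6.6, 0.6, -2.7, 0, 0, 0, -0.124, 6.6, 0.9, -2.7, 0, 0, 0, -0.123],
)

```text
clock: 15.05
tool_pos: [0.528, 0.2391, 0.2005]
orientation: [-179.9, 0.1, 46.1]
force: [0.5, 0.2, -0.7]
opening: 0.0661
gripper_force: 0.0
```

Emit:
move_arm(
  moves=[6.6, 1.2, -2.5, 0, 0, 0, -0.124, 6.6, 1.6, -2.4, 0, 0, 0, -0.123, 6.6, 1.8, -2.1, 0, 0, 0, -0.124, 6.6, 0, 0, 0, 0, 0, 0, 6.6, 0, 0, 0, 0, 0, 0],
)

```text
clock: 15.55
tool_pos: [0.4998, 0.3179, 0.2004]
orientation: [-179.8, 0.1, 67.1]
force: [0.3, -0.6, 0.3]
opening: 0.0659
gripper_force: 0.0
```

```bash
python3 - <<'E'
from look import *
p,d,m=snap("wrist");W=world(m,d).reshape(-1,3)
Q=W[(W[:,2]>.075)&(W[:,2]<.092)&(np.hypot(W[:,0]-.4996,W[:,1]-.3174)<.06)]
r=cv2.minAreaRect((Q[:,:2]*1000).astype(np.float32));print(len(Q),np.median(Q[:,2]),r)
print(cur()[0],ctrl.get_obs()["orientation"])
plan([([.5005,.3174,.06],ori(67.2),6.6,3.6)])
p,d,m=snap("top");W=world(m,d)
P=W[180:262,262:310].reshape(-1,3);Q=P[(P[:,2]>.078)&(P[:,2]<.0955)];r=cv2.minAreaRect((Q[:,:2]*1000).astype(np.float32))
a=np.radians(10.6);e=np.array(r[0])/1000-LO["s"];print("newO",np.median(Q[:,2]),r,e@[np.cos(a),np.sin(a)],e@[-np.sin(a),np.cos(a)])
cv2.imwrite("pics/t3.png",cv2.resize(p[180:330,255:415,::-1],None,fx=4,fy=4,interpolation=cv2.INTER_CUBIC))
E
```

```text
6097 0.08285170466979325 ((501.51727294921875, 319.0859375), (72.23670959472656, 48.11896896362305), 67.31452941894531)
[0.50003578 0.31730715 0.20039548] [-1.79819561e+02  6.83614924e-02  6.70590291e+01]
6.6, 0, 0, 3.5, -0.001, 0, -0.001, 6.6, 0, 0, 3.5, -0.001, 0, 0, 6.6, 0, 0, 3.5, -0.001, 0.001, -0.001, 6.6, 0, 0.1, 3.5, 0, 0, 0 

newO 0.08876468718101971 ((557.753662109375, 96.40960693359375), (103.04007720947266, 58.323997497558594), 10.346321105957031) 0.1656333945539696 -0.005146706449773639
```

View pics/t3.png

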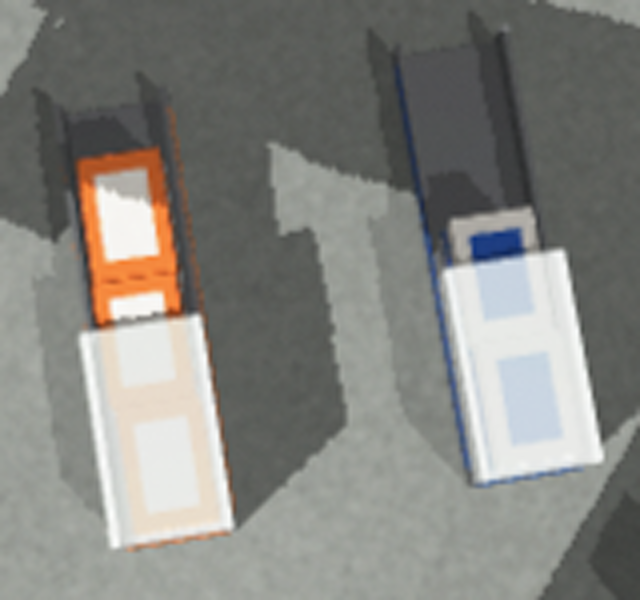

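new_orange stands upright at crop (125,215), close behind the old pair. The blue pair is seated, leaving room behind it at (460,140). Grasping new_blue.

Emit:
move_arm(
  moves=[6.6, 0.1, 0, 3.5, 0, 0, 0, 6.6, 0.1, 0, 3.5, 0, 0, 0, 6.6, 0, 0, 3.5, 0, 0, 0, 6.6, 0, 0, 3.5, 0, 0, 0, 4, 0, 0, 0, 0, 0, 0, 4, 0, 0, 0, 0, 0, 0, 4, 0, 0, 0, 0, 0, 0, 4, 0, 0, 0, 0, 0, 0],
)

```text
clock: 16.45
tool_pos: [0.5015, 0.3202, 0.0626]
orientation: [-179.9, -0.1, 67.1]
force: [0.3, 0.3, 1.9]
opening: 0.0482
gripper_force: 30.0
```

```bash
python3 - <<'E'
from look import *
p,R=cur();g=4
T=lane(LB,.185)
print(p,T)
plan([([*p[:2],.21],ori(67.2),g,4),([*T,.21],ori(11.04),g,4.2)])
E
```

```text
[0.50147233 0.3201589  0.06261229] [ 0.61837634 -0.09807356]
4, 0, 0, -3.7, 0, -0.001, 0, 4, 0, 0, -3.7, -0.001, 0, -0.001, 4, 0, 0, -3.7, 0, -0.001, 0, 4, 0, 0, -3.6, -0.001, 0, -0.001, 4, -3.1, 2.5, 0, 0, 0, 0.089, 4, -2.9, 2.7, 0, 0, 0, 0.089, 4, -2.6, 3, 0, 0, 0, 0.089, 4, -2.3, 3.2, 0, 0, 0, 0.089 

4, -2, 3.4, 0, 0, 0, 0.089, 4, -1.7, 3.5, 0, 0, 0, 0.089, 4, -1.4, 3.7, 0, 0, 0, 0.089, 4, -1.1, 3.8, 0, 0, 0, 0.089, 4, -0.8, 3.9, 0, 0, 0, 0.089, 4, -0.4, 3.9, 0, 0, 0, 0.09, 4, -0.1, 3.9, 0, 0, 0, 0.089
```

Emit:
move_arm(
  moves=[4, 0, 0, -3.7, 0, 0, 0, 4, 0, 0, -3.7, 0, 0, 0, 4, 0, 0, -3.7, 0, 0, 0, 4, 0, 0, -3.6, 0, 0, 0, 4, -3.1, 2.5, 0, 0, 0, 0.089, 4, -2.9, 2.7, 0, 0, 0, 0.089, 4, -2.6, 3, 0, 0, 0, 0.089, 4, -2.3, 3.2, 0, 0, 0, 0.089],
)

```text
clock: 17.25
tool_pos: [0.5443, 0.1655, 0.2091]
orientation: [-179.9, -0.1, 46.5]
force: [0.6, -0.3, -0.9]
opening: 0.0479
gripper_force: 30.0
```

Emit:
move_arm(
  moves=[4, -2, 3.4, 0, 0, 0, 0.089, 4, -1.7, 3.5, 0, 0, 0, 0.089, 4, -1.4, 3.7, 0, 0, 0, 0.089, 4, -1.1, 3.8, 0, 0, 0, 0.089, 4, -0.8, 3.9, 0, 0, 0, 0.089, 4, -0.4, 3.9, 0, 0, 0, 0.09, 4, -0.1, 3.9, 0, 0, 0, 0.089, 4, 0, 0, 0, 0, 0, 0],
)

```text
clock: 18.05
tool_pos: [0.6177, -0.1028, 0.208]
orientation: [-180.0, 0.1, 10.6]
force: [-0.3, 0.8, -2.4]
opening: 0.048
gripper_force: 30.0
```

```bash
python3 - <<'E'
from look import *
o=ctrl.get_obs();print(o["tool_pos"],o["orientation"],o["opening"])
p,d,m=snap("wrist");W=world(m,d)
Q=W.reshape(-1,3);a=np.radians(11.04);e=Q[:,:2]-LB["s"];x=e@[np.cos(a),np.sin(a)];y=e@[-np.sin(a),np.cos(a)]
k=(Q[:,2]>.038)&(Q[:,2]<.052)&(abs(y)<.05)&(x>.12)&(x<.28)
for s in(1,-1):
    v=y[k&(y*s>0.02)];print(len(v),np.percentile(v,[2,50,98]) if len(v) else"")
T=lane(LB,.187)
plan([([*T,.21],ori(11.04),4,4),([*T,.08],ori(11.04),4,3)])
E
```

```text
[ 0.61773115 -0.10282843  0.20799894] [-1.79976194e+02  9.16577195e-02  1.05670446e+01] 0.04797527758457948
468 [0.03016129 0.03200679 0.03417659]
421 [-0.03357528 -0.03152623 -0.0296548 ]
4, 0.4, -0.3, -0.2, -0.001, 0.002, -0.005, 4, 0, 0, 2.6, 0, 0, 0, 4, 0, 0, 2.6, 0, 0, 0, 4, 0, 0, 2.6, 0, 0, 0, 4, 0, 0, 2.6, 0, 0, 0, 4, 0, 0, 2.6, 0, 0, 0
```

Emit:
move_arm(
  moves=[4, 0.4, -0.3, 0, 0, 0, -0.005, 4, 0, 0, 0, 0, 0, 0, 4, 0, 0, 2.6, 0, 0, 0, 4, 0, 0, 2.6, 0, 0, 0, 4, 0, 0, 2.6, 0, 0, 0, 4, 0, 0, 2.6, 0, 0, 0, 4, 0, 0, 0, 0, 0, 0],
)

```text
clock: 18.8
tool_pos: [0.6178, -0.0938, 0.0998]
orientation: [-179.9, 0.5, 11.3]
force: [-0.0, -0.6, -2.2]
opening: 0.0476
gripper_force: 30.0
```

```bash
python3 - <<'E'
from look import *
o=ctrl.get_obs();p=o["tool_pos"];a=np.radians(11.04);d=p[:2]-LB["s"];print("lane xy",d@[np.cos(a),np.sin(a)],d@[-np.sin(a),np.cos(a)],p[2],o["orientation"],o["force"])
E
```

```text
lane xy 0.18522258649724363 0.004268070231065529 0.0997685185840447 [-179.86694819    0.50572252   11.33157143] [-0.01575448 -0.60315044 -2.17987626]
```

Emit:
move_arm(
  moves=[4, 0.2, 0.4, 0.5, 0, 0, 0, 4, 0, 0, 0, 0, 0, 0, 4, 0, 0, 0, 0, 0, 0],
)

```text
clock: 19.1
tool_pos: [0.6239, -0.0985, 0.0994]
orientation: [-180.0, 0.0, 11.3]
force: [0.1, 0.2, -1.7]
opening: 0.0478
gripper_force: 30.0
```

```bash
python3 - <<'E'
from look import *
o=ctrl.get_obs();p=o["tool_pos"];a=np.radians(11.04);d=p[:2]-LB["s"];print("lane xy",d@[np.cos(a),np.sin(a)],d@[-np.sin(a),np.cos(a)],p[2],o["orientation"],o["force"])
E
```

```text
lane xy 0.19032887264828624 -0.0014708511691804763 0.09941584724317092 [-1.79953838e+02  3.91109414e-02  1.12663605e+01] [ 0.14607081  0.17172754 -1.65832711]
```

Emit:
move_arm(
  moves=[4, -0.1, 0, 0.8, 0, 0, 0, 4, -0.1, 0, 0.8, 0, 0, 0, 4, 0, 0, 0.6, 0, 0, 0, 4, 0, 0, 0, 0, 0, 0, 4, 0, 0, 0, 0, 0, 0],
)

```text
clock: 19.6
tool_pos: [0.6209, -0.0991, 0.0757]
orientation: [-179.9, 0.2, 11.2]
force: [0.4, -0.1, -0.9]
opening: 0.0481
gripper_force: 30.0
```

```bash
python3 - <<'E'
from look import *
o=ctrl.get_obs();p=o["tool_pos"];a=np.radians(11.04);d=p[:2]-LB["s"];print("lane xy",d@[np.cos(a),np.sin(a)],d@[-np.sin(a),np.cos(a)],p[2],o["orientation"],o["force"],o["moment"])
E
```

```text
lane xy 0.18723643627401523 -0.0014565060607351617 0.07573698998218295 [-179.9396603     0.19309453   11.24880298] [ 0.44494534 -0.12882868 -0.91595635] [-0.05254956 -0.05959776  0.024065  ]
```

Emit:
move_arm(
  moves=[4, 0, -0.1, 0.4, 0, 0, 0, 4, 0, 0, 0.2, 0, 0, 0, 4, 0, 0, 0.2, 0, 0, 0, 4, 0, 0, 0, 0, 0, 0, 4, 0, 0, 0, 0, 0, 0],
)

```text
clock: 20.1
tool_pos: [0.6208, -0.098, 0.068]
orientation: [-179.9, 0.2, 11.2]
force: [-0.8, 0.5, -1.0]
opening: 0.0476
gripper_force: 30.0
```

Emit:
move_arm(
  moves=[4, 0, 0, 0.1, 0, 0, 0, 4, -0.2, 0, 0, 0, 0, 0, 4, 0, 0, 0, 0, 0, 0, 6.6, 0, 0, 0, 0, 0, 0, 6.6, 0, 0, 0, 0, 0, 0, 6.6, 0, 0, 0, 0, 0, 0, 6.6, 0, 0, 0, 0, 0, 0],
)

```text
clock: 20.8
tool_pos: [0.6186, -0.0985, 0.0669]
orientation: [-179.9, 0.2, 11.2]
force: [0.3, -0.9, -0.8]
opening: 0.0654
gripper_force: 0.0
```

Emit:
move_arm(
  moves=[6.6, 0, 0, -3, 0, 0, 0, 6.6, 0, 0, -4.5, 0, 0, 0, 6.6, 0, 0, -4.5, 0, 0, 0, 6.6, 0, -4, 0, 0, 0, 0, 6.6, 0, -4, 0, 0, 0, 0, 6.6, 0, -4, 0, 0, 0, 0, 6.6, 0, -4, 0, 0, 0, 0, 6.6, 0, -4, 0, 0, 0, 0],
)

```text
clock: 21.6
tool_pos: [0.5795, 0.0991, 0.1874]
orientation: [-179.9, 0.1, 11.2]
force: [1.4, -0.6, 0.2]
opening: 0.0661
gripper_force: 0.0
```

Emit:
move_arm(
  moves=[6.6, 0, -4, 0, 0, 0, 0, 6.6, 0, -4, 0, 0, 0, 0, 6.6, 0, -4, 0, 0, 0, 0, 6.6, 0, -4, 0, 0, 0, 0, 6.6, 0, -4, 0, 0, 0, 0, 6.6, 0, -4, 0, 0, 0, 0, 6.6, 0, 0, 0, 0, 0, 0],
)

```text
clock: 22.3
tool_pos: [0.5324, 0.3372, 0.1871]
orientation: [-179.9, 0.1, 11.5]
force: [-0.5, -0.2, -0.0]
opening: 0.0658
gripper_force: 0.0
```

```bash
python3 - <<'E'
from look import *
p,d,m=snap("top");W=world(m,d).reshape(-1,3)
for L in(LO,LB):
    a=np.radians(L["a"]);e=W[:,:2]-L["s"];x=e@[np.cos(a),np.sin(a)];y=e@[-np.sin(a),np.cos(a)]
    k=(abs(y)<.034)&(x>.153)&(x<.24)&(W[:,2]>.078)&(W[:,2]<.1)
    r=cv2.minAreaRect((np.c_[x,y][k]*1000).astype(np.float32));print(k.sum(),np.median(W[k,2]),r, np.percentile(x[k],99))
cv2.imwrite("pics/t4.png",cv2.resize(p[180:330,255:415,::-1],None,fx=4,fy=4,interpolation=cv2.INTER_CUBIC))
E
```

```text
584 0.08881820575576871 ((185.52769470214844, -1.0485954284667969), (48.182151794433594, 64.28973388671875), 89.6948471069336) 0.2166419852647825
604 0.08881182630585904 ((186.3104248046875, -1.5860862731933594), (66.7049560546875, 48.504539489746094), 0.38204142451286316) 0.21889358086905109
```

View pics/t4.png

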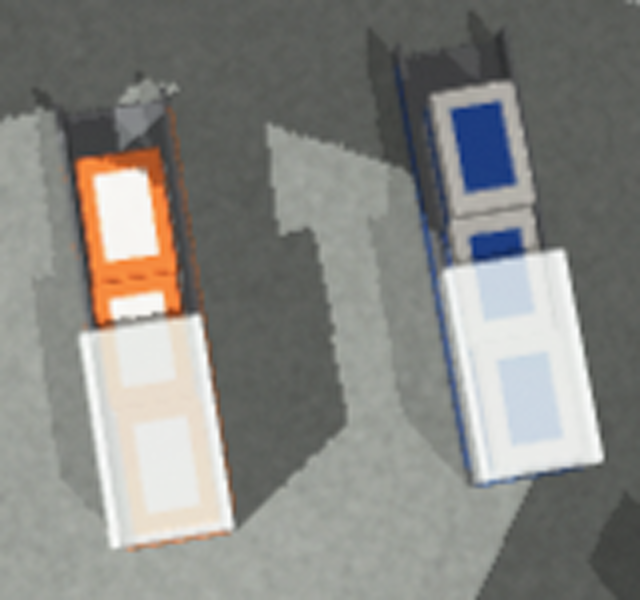

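Both lanes hold three cartons in a row, touching and upright: new_orange is at crop (125,215) and new_blue at (485,145). Their tops stand at 89 mm, their rear faces about 218 mm from the stop (centres about 182), and they sit within 2 mm of mid-lane. Handing in.

```bash
python3 -c "
from plant import ctrl;print(ctrl.close_job())"
```

```text
the job is handed in; nothing more can be done
None
```

I slid the old cartons in both lanes forward to the stop, stood each new carton close behind them, and handed the job in at about 22 s on the clock; no verdict was shown.

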